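# Open the thinner can's child-resistant cap

## Robot

A 6-joint arm with a two-finger parallel gripper is mounted at the origin on the work surface. World frame = base frame: x ahead of the robot, y to its left, z up, the work surface at z = 0. Lengths are in m, angles in degrees, forces in N, time in s.
With the tool pointing down it reaches from about 0.4 to 0.825 m from the base axis. Payload 7 kg.
Tool frame: the origin (TCP) lies midway between the tips of the shut fingers; the grasp point (between the pads) lies 19 mm behind it; z points along the fingers, y is the direction in which the jaws open and shut (so a half turn about z gives the same grasp; the last joint's range is limited). The gripper opens to 88 mm and grips with 3 to 60 N. Pads are 19 mm wide; open, the fingers measure 130 mm over their backs; the gripper's body (78 mm by 193 mm) begins 47 mm behind the grasp point.
Start: joints at [-48.524, 20.546, 0.682, 0, -70.136, -16.507], TCP at [0.285, -0.612, 0.227] pointing down, gripper open.
Joint ranges: [-176.03, 176.03], [-82.01, 121.73], [-58.28, 71.71], [-173.87, 95.51], [-174.79, -0.11], [-173.66, 173.66]. Speed limits (degrees/s): [136.94, 136.94, 172.46, 180, 180, 180].

## Interface

Orientations are given as [roll, pitch, yaw] about the fixed x, y, z axes, in that order (R = Rz(yaw) Ry(pitch) Rx(roll)).
In Python, from plant import get_state, capture, get_calibration, close_job, boxes_of, cut_out gives the robot as it stands.
- The arm moves only by the tool apply_moves, never from a script. Its argument "commands" is a list of rows, each an object with "grip": the closure, from 0 (fully open) to 1 (shut); "slide": the shift along the tool's x, y, z in m, a list of three; "roll": the turn about the tool's z in degrees. In form: [{"grip": grip, "slide": [x, y, z], "roll": roll}, ...]. A call has 1 to 5 rows; each row is the pose to reach, as a shift and turn from the pose commanded when the call began, along the tool's axes at that moment; what a row does not reach only later rows make up. A row lasts 1/8 s, in which the tool goes at most 62.5 mm and 10.7 degrees, less where a joint would pass 70% of its speed; a pose out of reach is approached as far as the arm can. A call with a gripper value outside its range is refused whole. The fingers move at their own pace and stop on an object; "grip_force" is the grip in N (left out, the last holds). Time passes only in rows, so rows that repeat a pose let the fingers close. It gives the time, the measured TCP pose, the force and the opening at its end, in the units of the state.
- get_state(): the state, without advancing time (a new reading comes with each control period).
- capture(name): name is "side" or "top"; returns (picture, depth): 480x640x3 uint8, red, green, blue; 480x640 float32, m along the optical axis (not along the pixel's ray), 0 where there is no reading.
- get_calibration(name): a dict with "mtx" (3x3 intrinsics, pixels), "R" (3x3) and "t" (3): a world point X has camera coordinates R X + t. Camera axes: x right, y down, z forward; pixel columns grow to the right and rows downward; lengths in m; the calibration is good to about 2 mm. A picture is of the moment at which its call begins. get_calibration takes no time and is no camera call.
- close_job(): hands the job in, once; it reports no verdict.
Trained networks look in the newest picture that a camera, given by its name, has taken for a name from the list of things; names that differ only in an ending like _2 or _b are one class to them, and where a whole thing is asked for, a point or a joint stands for the part that bears it (a point fixed in the world has none). Each returns a list of dicts, best first, with "score" (0 to 1); they miss things now and then, are a little off and sometimes report something else, mostly with a low value. They report only what shows in the picture. A call takes as long as a camera call. They do not tell look-alikes from the thing itself.
- boxes_of(name, camera): "position" ([x, y, z] in m, in the coordinates of the camera as it stood for that picture, good to about 4 mm: the middle of the surface that is visible of it).
- cut_out(name, camera): "mask" (480x640 bool, what is visible of it).
The state is a dict: "time_s": time; "joints": joint angles; "qd": joint speeds; "joint_torque": joint torques, N m; "tcp_pos": TCP position; "eef_rot": TCP orientation; "contact_force": force on the tool from outside, world axes, zero at the start; "moment": the same for the moment, N m; "gripper_width": finger opening in m.
Only numpy, scipy, OpenCV 4.12 (cv2) and the standard library are available. Lean on these libraries where they do the work, as an engineer would, in place of code of your own. Each camera call takes 0.05 s, during which the arm holds its last target.

## Task

In the paint mixing room, open the rectangular thinner can: press its child-resistant cap down firmly and, keeping it down, turn it about a quarter turn anticlockwise (seen from above), then let go of it. Leave the round bottle beside it closed.

Things in the scene. Friction and masses are not known exactly. Their poses are not given: they have to be found in the camera images.
- can_cap_center (a point): Middle of the black ribbed cap to open, an upright cylinder 44 mm wide, 36 mm high, with a grey ridge on top; grip at any yaw. It tops the rectangular metal can (110 x 70 mm, 130 mm high, any yaw), which is held fast in a bolted holder. The cap's underside is 20 mm above the can's flat top, with a neck between, 34 mm wide (52 mm at its foot). Axes: z up the cap's axis, x along the ridge.
- can_cap (a joint): Turn of that cap, rad: 0 to 0.06 at the start, growing anticlockwise seen from above to a firm stop at 1.57 (open). Not pressed, it is blocked at about 0.2. Pressed down 4 mm or more (spring 8 N at first, 12 N at 4 mm, 15 N at the bottom, 8 mm) it turns freely; keep it down until past 0.75. Let go, it springs up and stays turned.
- bottle_cap_center (a point): Middle of a cap of the same kind (44 mm wide, 36 mm high) on the round metal bottle, 80 mm wide and 130 mm high, in its own bolted holder at least 240 mm from the can's cap. Not to be opened.
- bottle_cap (a joint): Turn of the round bottle's cap in rad, 0 = closed; must stay closed.
Mind the look-alikes: they are no part of the job. What is shaped like the part that bears can_cap_center but purple is not meant. Leave any purple look-alike of the part that bears bottle_cap_center alone.

How it is judged:
By the outcome, as a careful person would: the job done as asked, in the order asked, and still so for the second after the job is handed in, with the robot touching nothing.
It also fails if it takes over 35 s, if anything falls off the work surface, if the arm or the gripper's body presses on something with over 40 N, if the wrist force passes 120 N, or if a joint passes its speed limit or range.

## Working session

There is one attempt and no reset: what is moved stays moved. The work goes in short steps, Python scripts to look and compute and a tool call to move; the robot and the scene stay as the last step left them, time stands still between calls to the robot, and variables do not carry over. Pictures are saved under pics/ and viewed, and the job is handed in when it is done.

Besides the shell and the picture viewer there is one more tool, called after "Emit:" in YAML: its name, and indented under it one key for each argument. apply_moves: Moves the arm, as the interface text tells. Its arguments: {"type":"object","properties":{"commands":{"type":"array"},"grip_force":{"type":"number"}},"required":["commands"]}

```bash
mkdir -p pics; ls
python3 - <<'E'
from plant import *
import cv2, numpy as np
print(get_state())
for c in ["top","side"]:
    p,d=capture(c); cv2.imwrite(f"pics/{c}0.png",p[:,:,::-1]); np.save(f"{c}_d0.npy",d); np.save(f"{c}_p0.npy",p)
    k=get_calibration(c); print(c,k)
    R=np.array(k["R"]);t=np.array(k["t"])
    for n in ["can_cap_center","bottle_cap_center"]:
        for b in boxes_of(n,c): print(n,b["score"],R.T@(np.array(b["position"])-t))
E
```

```text
pics
{'time_s': 0.0, 'joints': array([-4.85225342e+01,  2.05909197e+01,  6.34630330e-01, -1.81023365e-02,
       -7.01325859e+01, -1.65090235e+01]), 'qd': array([ 0.13017695,  0.03862542, -0.0227242 , -0.01050366,  0.06077855,
        0.00188704]), 'joint_torque': array([-1.94136970e-03, -5.82721639e+01,  2.93046427e+01,  6.99693784e+00,
        6.68291192e-03, -1.76779972e-04]), 'tcp_pos': array([ 0.28473283, -0.6115032 ,  0.22564132]), 'eef_rot': array([ 1.79909953e+02, -8.94171845e-03, -1.55037716e+02]), 'contact_force': array([ 0.04962161, -0.35021508, -0.0377085 ]), 'moment': array([0.00625465, 0.02419804, 0.04151141]), 'gripper_width': 0.08763221433376513}
top {'mtx': array([[622.85724509,   0.        , 315.59219868],
       [  0.        , 622.85724509, 244.43655862],
       [  0.        ,   0.        ,   1.        ]]), 'R': array([[-0.02118789, -0.99913994, -0.03564345],
       [-0.98319815,  0.02728866, -0.18049024],
       [ 0.18130767,  0.03122037, -0.98293073]]), 't': array([0.02831735, 0.60149099, 1.21961014])}
can_cap_center 0.96 [ 0.80350339 -0.14337949  0.18934712]
can_cap_center 0.71 [ 0.569233   -0.17883969  0.18916186]
can_cap_center 0.59 [ 0.3791449  -0.25533974  0.18809079]
bottle_cap_center 0.76 [0.49874115 0.14205542 0.18563949]
bottle_cap_center 0.59 [0.67045669 0.13863861 0.18495447]
side {'mtx': array([[575.04249443,   0.        , 316.27424836],
       [  0.        , 575.04249443, 233.31620542],
       [  0.        ,   0.        ,   1.        ]]), 'R': array([[-0.95788724, -0.28662448,  0.01727546],
       [-0.23154862,  0.73544511, -0.63679331],
       [ 0.1698154 , -0.61397629, -0.77084099]]), 't': array([0.57594082, 0.22282513, 1.21749621])}
can_cap_center 0.96 [ 0.5674109  -0.17214148  0.18725277]
can_cap_center 0.95 [ 0.38495074 -0.24655584  0.18116086]
can_cap_center 0.63 [ 0.80865053 -0.13198135  0.18674532]
bottle_cap_center 0.7 [0.50031727 0.14877719 0.18812197]
```

View pics/top0.png

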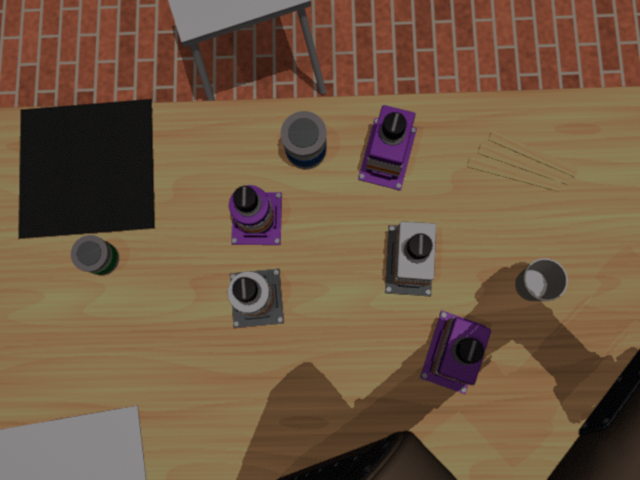

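View pics/side0.png

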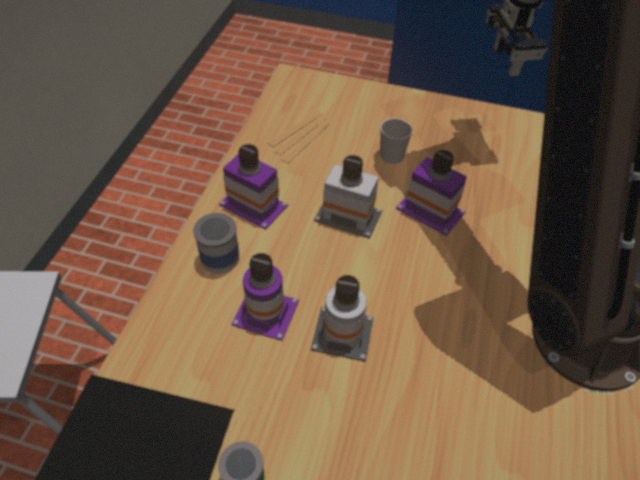

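The top view shows the white can with its black cap at about (419,247), the white round bottle's cap at (245,290), and purple look-alikes elsewhere. The side view agrees: the can cap is at (352,168). Next I'll measure the cap precisely.

Run:
```python
from plant import *
import cv2, numpy as np
def pts(c,u0,u1,v0,v1):
    p=np.load(f"{c}_p0.npy");d=np.load(f"{c}_d0.npy");k=get_calibration(c)
    vv,uu=np.mgrid[v0:v1,u0:u1];z=d[v0:v1,u0:u1]
    K=k["mtx"];C=np.stack([(uu-K[0,2])/K[0,0]*z,(vv-K[1,2])/K[1,1]*z,z],-1)
    return ((C-k["t"])@k["R"]),p[v0:v1,u0:u1].astype(int),z
for c,b in [("top",(385,450,215,275)),("side",(330,380,150,190))]:
    X,p,z=pts(c,*b); Z=X[...,2]
    h,e=np.histogram(Z[z>0],bins=np.arange(0.12,0.22,0.004)); print(c,[(round(a,3),n) for a,n in zip(e,h) if n])
    m=(z>0)&(Z>0.175)&(Z<0.21)
    P=X[m]; print(len(P),P.mean(0),P.min(0),P.max(0))
    xy=P[:,:2].astype(np.float32)
    print(cv2.minEnclosingCircle(xy))
    img=cv2.resize(p.astype(np.uint8)[:,:,::-1],None,fx=8,fy=8,interpolation=cv2.INTER_CUBIC); cv2.imwrite(f"pics/z_{c}.png",np.clip(img.astype(float)*2,0,255))
# neighbours' max height above 0.2
    # tall clutter
for b in [(515,575,255,305)]:
    X,p,z=pts("top",*b); print("cup",X[z>0][X[z>0][:,2]>0.03].mean(0),X[z>0].max(0))
```

```text
top [(np.float64(0.12), np.int64(22)), (np.float64(0.124), np.int64(271)), (np.float64(0.128), np.int64(744)), (np.float64(0.132), np.int64(295)), (np.float64(0.136), np.int64(60)), (np.float64(0.14), np.int64(4)), (np.float64(0.148), np.int64(2)), (np.float64(0.152), np.int64(9)), (np.float64(0.156), np.int64(9)), (np.float64(0.16), np.int64(8)), (np.float64(0.164), np.int64(10)), (np.float64(0.168), np.int64(14)), (np.float64(0.172), np.int64(10)), (np.float64(0.176), np.int64(13)), (np.float64(0.18), np.int64(88)), (np.float64(0.184), np.int64(290)), (np.float64(0.188), np.int64(87)), (np.float64(0.192), np.int64(1))]
481 [ 0.5718439  -0.18057183  0.18574219] [ 0.55031661 -0.20373225  0.17568696] [ 0.59459835 -0.15931783  0.19216681]
((0.5726149678230286, -0.1816936433315277), 0.023108040913939476)
side [(np.float64(0.12), np.int64(20)), (np.float64(0.124), np.int64(134)), (np.float64(0.128), np.int64(373)), (np.float64(0.132), np.int64(133)), (np.float64(0.136), np.int64(63)), (np.float64(0.14), np.int64(23)), (np.float64(0.144), np.int64(3)), (np.float64(0.148), np.int64(9)), (np.float64(0.152), np.int64(22)), (np.float64(0.156), np.int64(21)), (np.float64(0.16), np.int64(26)), (np.float64(0.164), np.int64(27)), (np.float64(0.168), np.int64(25)), (np.float64(0.172), np.int64(23)), (np.float64(0.176), np.int64(31)), (np.float64(0.18), np.int64(54)), (np.float64(0.184), np.int64(164)), (np.float64(0.188), np.int64(19))]
271 [ 0.57232874 -0.17552604  0.1844959 ] [ 0.55019262 -0.20487249  0.17519842] [ 0.59506366 -0.1567481   0.18983674]
((0.5709983706474304, -0.18066634237766266), 0.02497708424925804)
cup [ 0.51688483 -0.4390476   0.06982109] [ 0.57819743 -0.38913485  0.10254645][ WARN:0@0.047] global loadsave.cpp:1063 imwrite_ Unsupported depth image for selected encoder is fallbacked to CV_8U.
```

```bash
python3 -c "
import cv2,numpy as np
a=cv2.imread('pics/z_top.png');b=cv2.imread('pics/z_side.png')
h=max(a.shape[0],b.shape[0]);f=lambda i:cv2.copyMakeBorder(i,0,h-i.shape[0],0,0,0)
o=np.hstack([f(a),f(b)]);o=cv2.resize(o,None,fx=.8,fy=.8);print(o.shape);cv2.imwrite('pics/z.png',o)"
```

```text
(384, 736, 3)
```

View pics/z.png

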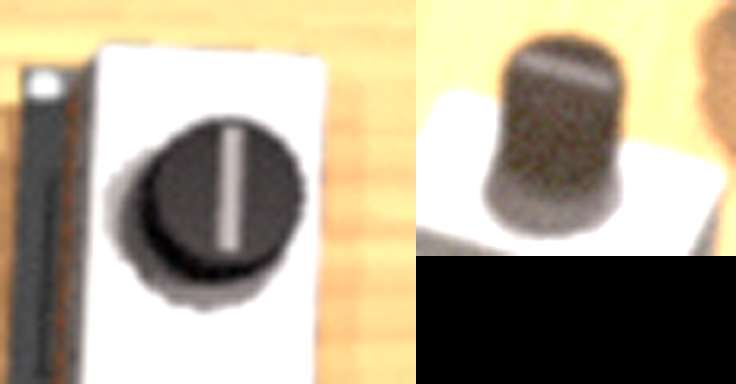

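The cap axis is at about (0.572, -0.180), with its top at z 0.186. I'll move above it.

Emit:
apply_moves:
  commands:
    - {"grip": 0, "slide": [-0.044, 0.027, 0], "roll": 0}
    - {"grip": 0, "slide": [-0.088, 0.054, 0], "roll": 0}
    - {"grip": 0, "slide": [-0.133, 0.081, 0], "roll": 0}
    - {"grip": 0, "slide": [-0.177, 0.108, 0], "roll": 0}
    - {"grip": 0, "slide": [-0.221, 0.135, 0], "roll": 0}
  grip_force: 60

```text
time_s: 0.92
tcp_pos: [0.429, -0.3948, 0.2267]
eef_rot: [-180.0, 0.0, -155.0]
contact_force: [0.5, -0.5, 0.2]
gripper_width: 0.0879
```

Emit:
apply_moves:
  commands:
    - {"grip": 0, "slide": [-0.044, 0.027, 0], "roll": 0}
    - {"grip": 0, "slide": [-0.088, 0.054, 0], "roll": 0}
    - {"grip": 0, "slide": [-0.133, 0.081, 0], "roll": 0}
    - {"grip": 0, "slide": [-0.177, 0.108, 0], "roll": 0}
    - {"grip": 0, "slide": [-0.221, 0.135, 0], "roll": 0}

```text
time_s: 1.55
tcp_pos: [0.5724, -0.179, 0.2268]
eef_rot: [-180.0, 0.0, -155.0]
contact_force: [0.4, -0.4, 0.1]
gripper_width: 0.0874
```

Emit:
apply_moves:
  commands:
    - {"grip": 0, "slide": [0, 0, 0], "roll": 0}
    - {"grip": 0, "slide": [0, 0, 0], "roll": 0}

```text
time_s: 1.8
tcp_pos: [0.5715, -0.1803, 0.2264]
eef_rot: [180.0, -0.0, -155.0]
contact_force: [0.4, -0.2, 0.4]
gripper_width: 0.0875
```

Centred. I'll go down to TCP z 0.150 and check in pictures.

Emit:
apply_moves:
  commands:
    - {"grip": 0, "slide": [0, 0, 0.025], "roll": 0}
    - {"grip": 0, "slide": [0, 0, 0.05], "roll": 0}
    - {"grip": 0, "slide": [0, 0, 0.0765], "roll": 0}
    - {"grip": 0, "slide": [0, 0, 0.0765], "roll": 0}

```text
time_s: 2.3
tcp_pos: [0.5696, -0.1815, 0.1484]
eef_rot: [179.9, -0.2, -155.1]
contact_force: [1.1, -0.2, -0.0]
gripper_width: 0.0876
```

Run:
```python
from plant import *
import cv2, numpy as np
print(get_state()["joints"],get_state()["tcp_pos"],get_state()["contact_force"])
o=[]
for c,(u,v) in {"top":(415,247),"side":(352,165)}.items():
    p,d=capture(c); o.append(cv2.resize(np.ascontiguousarray(p[v-75:v+75,u-100:u+100,::-1]),(400,300),interpolation=cv2.INTER_CUBIC))
cv2.imwrite("pics/a1.png",np.clip(np.hstack(o).astype(float)*1.6,0,255).astype(np.uint8))
```

```text
[ 1.02288801e+00  1.70016418e+01 -1.52851314e+01 -2.37600294e-02
 -5.79389344e+01 -6.61423736e+01] [ 0.56962753 -0.18152717  0.14836734] [ 1.10554126 -0.23810658 -0.03079947]
```

View pics/a1.png

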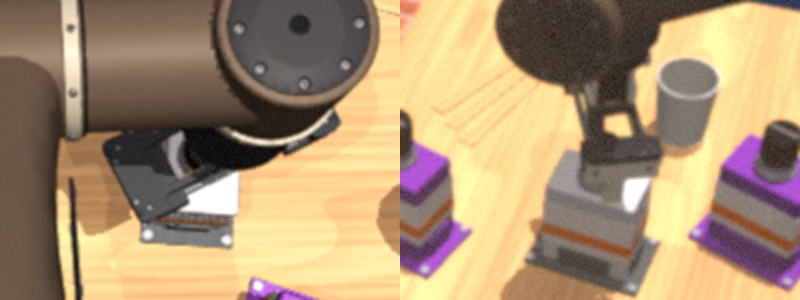

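The fingers straddle the cap: the top view has the gripper over the white can at about (180,170), and in the side view it sits on the can at (620,165). Nothing is touching. Closing now.

Emit:
apply_moves:
  commands:
    - {"grip": 1, "slide": [0, 0, 0], "roll": 0}
    - {"grip": 1, "slide": [0, 0, 0], "roll": 0}
    - {"grip": 1, "slide": [0, 0, 0], "roll": 0}
    - {"grip": 1, "slide": [0, 0, 0], "roll": 0}
    - {"grip": 1, "slide": [0, 0, 0], "roll": 0}
  grip_force: 60

```text
time_s: 3.02
tcp_pos: [0.5726, -0.1822, 0.1506]
eef_rot: [-179.8, 0.0, -155.0]
contact_force: [6.5, -19.1, -10.1]
gripper_width: 0.0437
```

Emit:
apply_moves:
  commands:
    - {"grip": 1, "slide": [0, -0.001, 0], "roll": 0}
    - {"grip": 1, "slide": [0, -0.001, 0], "roll": 0}

```text
time_s: 3.28
tcp_pos: [0.5727, -0.1824, 0.1505]
eef_rot: [-179.9, 0.0, -155.0]
contact_force: [2.3, -6.7, -0.4]
gripper_width: 0.0433
```

Emit:
apply_moves:
  commands:
    - {"grip": 1, "slide": [0, -0.0005, 0.002], "roll": 0}
    - {"grip": 1, "slide": [0, -0.0005, 0.004], "roll": 0}
    - {"grip": 1, "slide": [0, -0.0005, 0.006], "roll": 0}
    - {"grip": 1, "slide": [0, -0.0005, 0.008], "roll": 0}
    - {"grip": 1, "slide": [0, -0.0005, 0.008], "roll": 0}

```text
time_s: 3.9
tcp_pos: [0.5728, -0.1825, 0.1441]
eef_rot: [-179.9, 0.1, -155.0]
contact_force: [-4.2, -1.3, 13.2]
gripper_width: 0.043
```

Pressed 6.4 mm with 13 N, which matches the spring. Turning anticlockwise (negative roll).

Emit:
apply_moves:
  commands:
    - {"grip": 1, "slide": [0, 0, 0.001], "roll": -8}
    - {"grip": 1, "slide": [0, 0, 0.001], "roll": -16}
    - {"grip": 1, "slide": [0, 0, 0.001], "roll": -24}
    - {"grip": 1, "slide": [0, 0, 0.001], "roll": -32}
    - {"grip": 1, "slide": [0, 0, 0.001], "roll": -40}

```text
time_s: 4.53
tcp_pos: [0.573, -0.1829, 0.1435]
eef_rot: [-179.8, -0.0, -114.7]
contact_force: [-3.1, -4.0, 13.4]
gripper_width: 0.0435
```

```bash
python3 -c "
from plant import *
s=get_state();print(s['contact_force'],s['moment'],s['eef_rot'],s['tcp_pos'],s['joints'])"
```

```text
[-3.10527739 -4.00490228 13.35487038] [-1.11446538  1.38371284 -0.11260299] [-1.79840382e+02 -4.95506082e-02 -1.14727048e+02] [ 0.57295485 -0.18291688  0.14345158] [  0.96603057  17.36261905 -15.54669101   0.13580392 -56.96840909
 -25.76691449]
```

Emit:
apply_moves:
  commands:
    - {"grip": 1, "slide": [0, 0, 0], "roll": -8}
    - {"grip": 1, "slide": [0, 0, 0], "roll": -16}
    - {"grip": 1, "slide": [0, 0, 0], "roll": -24}
    - {"grip": 1, "slide": [0, 0, 0], "roll": -32}
    - {"grip": 1, "slide": [0, 0, 0], "roll": -40}

```text
time_s: 5.15
tcp_pos: [0.5734, -0.1831, 0.1437]
eef_rot: [-179.9, -0.2, -74.7]
contact_force: [-1.9, -4.4, 13.8]
gripper_width: 0.0429
```

Emit:
apply_moves:
  commands:
    - {"grip": 1, "slide": [0, 0, 0], "roll": -4}
    - {"grip": 1, "slide": [0, 0, 0], "roll": -7}
    - {"grip": 1, "slide": [0, 0, 0], "roll": -8}
    - {"grip": 1, "slide": [0, 0, 0], "roll": -8}

```text
time_s: 5.65
tcp_pos: [0.5736, -0.1831, 0.1437]
eef_rot: [-179.9, -0.2, -67.0]
contact_force: [-1.8, -3.1, 13.0]
gripper_width: 0.0432
```

```bash
python3 -c "
from plant import *
s=get_state();print(s['contact_force'],s['moment'],s['eef_rot'],s['tcp_pos'],s['joints'])"
```

```text
[-1.84833625 -3.0893265  13.03721891] [-1.58367861  1.00539828 -0.03038453] [-179.87965009   -0.20020613  -66.95861583] [ 0.57357162 -0.18312982  0.14373045] [  0.96108691  17.36473919 -15.51586227   0.16739467 -56.93272805
  21.98940157]
```

Turned 88° freely. I'll nudge a bit further to feel the stop.

Emit:
apply_moves:
  commands:
    - {"grip": 1, "slide": [0, 0, 0], "roll": -2}
    - {"grip": 1, "slide": [0, 0, 0], "roll": -4}
    - {"grip": 1, "slide": [0, 0, 0], "roll": -4}

```text
time_s: 6.02
tcp_pos: [0.5736, -0.1831, 0.1437]
eef_rot: [-179.9, -0.2, -63.0]
contact_force: [-1.6, -4.1, 13.7]
gripper_width: 0.0432
```

```bash
python3 -c "
from plant import *
s=get_state();print(s['contact_force'],s['moment'],s['eef_rot'],s['tcp_pos'],s['joints'])"
```

```text
[-1.63396209 -4.11671912 13.73231003] [-1.59517034  0.9183738  -0.84172767] [-179.87219173   -0.199707    -63.02404889] [ 0.5736412  -0.18310407  0.14373166] [  0.95237677  17.36433663 -15.50795539   0.1472434  -56.92532422
  25.94365958]
```

The moment rose to -0.84 N·m, so the stop is reached. I'll back off slightly, raise to relax the spring, and release.

Emit:
apply_moves:
  commands:
    - {"grip": 1, "slide": [0, 0, -0.004], "roll": 2}
    - {"grip": 1, "slide": [0, 0, -0.0075], "roll": 2}
    - {"grip": 0, "slide": [0, 0, -0.0075], "roll": 2}
    - {"grip": 0, "slide": [0, 0, -0.0075], "roll": 2}
    - {"grip": 0, "slide": [0, 0, -0.0075], "roll": 2}

```text
time_s: 6.65
tcp_pos: [0.572, -0.1817, 0.1482]
eef_rot: [180.0, 0.0, -65.0]
contact_force: [0.7, 0.2, 0.3]
gripper_width: 0.0678
```

Emit:
apply_moves:
  commands:
    - {"grip": 0, "slide": [0, 0, 0], "roll": 0}
    - {"grip": 0, "slide": [0, 0, 0], "roll": 0}

```text
time_s: 6.9
tcp_pos: [0.5722, -0.1818, 0.1484]
eef_rot: [180.0, 0.0, -65.0]
contact_force: [0.7, 0.0, 0.0]
gripper_width: 0.0853
```

Emit:
apply_moves:
  commands:
    - {"grip": 0, "slide": [0, 0, -0.03], "roll": 0}
    - {"grip": 0, "slide": [0, 0, -0.06], "roll": 0}
    - {"grip": 0, "slide": [0, 0, -0.09], "roll": 0}
    - {"grip": 0, "slide": [0.04, 0, -0.09], "roll": 0}
    - {"grip": 0, "slide": [0.08, 0, -0.09], "roll": 0}

```text
time_s: 7.52
tcp_pos: [0.6067, -0.2549, 0.2396]
eef_rot: [-179.9, -0.0, -65.0]
contact_force: [-0.1, 0.1, 0.4]
gripper_width: 0.0878
```

Emit:
apply_moves:
  commands:
    - {"grip": 0, "slide": [0.04, 0, 0], "roll": 0}
    - {"grip": 0, "slide": [0.08, 0, 0], "roll": 0}
    - {"grip": 0, "slide": [0.12, 0, 0], "roll": 0}
    - {"grip": 0, "slide": [0.15, 0, 0], "roll": 0}
    - {"grip": 0, "slide": [0.15, 0, 0], "roll": 0}

```text
time_s: 8.15
tcp_pos: [0.6693, -0.3922, 0.2367]
eef_rot: [179.9, 0.1, -65.2]
contact_force: [-0.4, 0.8, -0.4]
gripper_width: 0.0873
```

Run:
```python
from plant import *
import cv2, numpy as np
print(get_state()["time_s"],get_state()["tcp_pos"],get_state()["contact_force"])
o=[]
for c,(u,v) in {"top":(415,247),"side":(352,165)}.items():
    p,d=capture(c); cv2.imwrite(f"pics/{c}9.png",p[:,:,::-1]);o.append(cv2.resize(np.ascontiguousarray(p[v-45:v+45,u-60:u+60,::-1]),(400,300),interpolation=cv2.INTER_CUBIC))
    if c=="top":
        z=p[275:305,225:265,::-1]; b=cv2.resize(np.ascontiguousarray(z),(400,300)); 
        p0=np.load("top_p0.npy"); b0=cv2.resize(np.ascontiguousarray(p0[275:305,225:265,::-1]),(400,300))
cv2.imwrite("pics/a9.png",np.clip(np.vstack([np.hstack(o),np.hstack([b0,b])]).astype(float)*1.6,0,255).astype(np.uint8))
```

```text
8.15 [ 0.66927904 -0.39217812  0.23665383] [-0.38774246  0.80785969 -0.36545209]
```

View pics/a9.png

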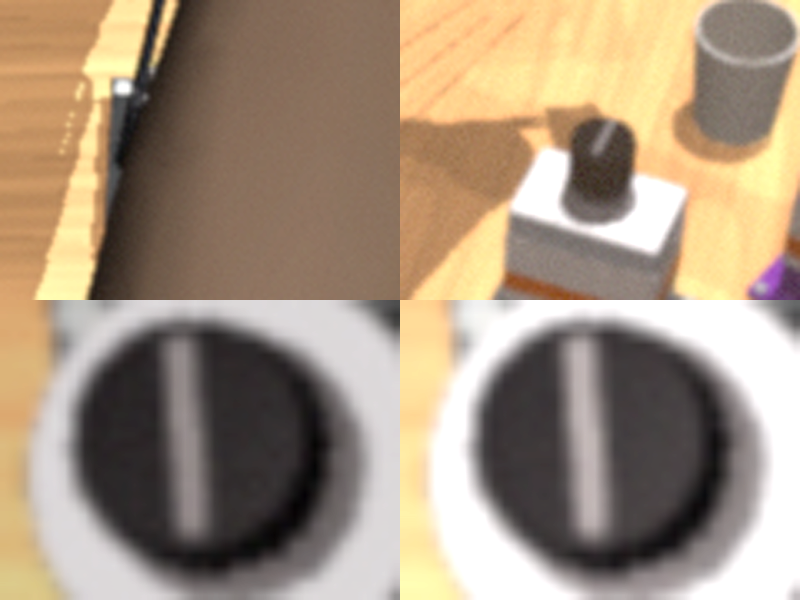

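In the side view (right top) the can's ridge has clearly turned. The bottle cap's ridge, in the bottom row before and after, is unchanged. I'll measure the angle.

Run:
```python
from plant import get_calibration
import cv2, numpy as np
k=get_calibration("side")
def ang(img,name):
    g=img.max(2).astype(float); u0,v0=335,152
    r=cv2.GaussianBlur(g,(0,0),.7)[v0:v0+25,u0:u0+35]
    Z=.187; Ki=np.linalg.inv(k["mtx"]);C=-k["R"].T@k["t"]
    vv,uu=np.mgrid[v0:v0+25,u0:u0+35]
    D=np.stack([uu,vv,np.ones_like(uu)],-1)@Ki.T@k["R"]
    P=(C+D*((Z-C[2])/D[...,2])[...,None])[...,:2]
    m=np.hypot(P[...,0]-.5715,P[...,1]+.1805)<.019
    w=np.clip(r-np.median(r[m])-15,0,None)*m
    mu=(P*w[...,None]).sum((0,1))/w.sum(); q=(P-mu)[m]; c=(q*w[m][:,None]).T@q
    e,V=np.linalg.eigh(c); print(name,mu,e[1]/e[0],np.degrees(np.arctan2(V[1,1],V[0,1]))%180)
ang(np.load("side_p0.npy"),"before"); ang(cv2.imread("pics/side9.png"),"after")
```

```text
before [ 0.5602631  -0.19063127] 5.655874072232467 154.79394370646963
after [ 0.56592306 -0.18909422] 1.2217041952091052 20.966971808164516
```

That ridge fit was unreliable because of its small apparent size. I'll move the arm out of the top camera's view and look properly.

Emit:
apply_moves:
  commands:
    - {"grip": 0, "slide": [0.005, 0.04, 0], "roll": 0}
    - {"grip": 0, "slide": [0.01, 0.08, 0], "roll": 0}
    - {"grip": 0, "slide": [0.014, 0.12, 0], "roll": 0}
    - {"grip": 0, "slide": [0.018, 0.16, 0], "roll": 0}
    - {"grip": 0, "slide": [0.023, 0.2, 0], "roll": 0}

```text
time_s: 8.88
tcp_pos: [0.4968, -0.495, 0.2395]
eef_rot: [-180.0, -0.0, -65.0]
contact_force: [-0.6, -0.3, -0.4]
gripper_width: 0.0877
```

Emit:
apply_moves:
  commands:
    - {"grip": 0, "slide": [0.005, 0.04, 0], "roll": 0}
    - {"grip": 0, "slide": [0.01, 0.08, 0], "roll": 0}
    - {"grip": 0, "slide": [0.014, 0.12, 0], "roll": 0}
    - {"grip": 0, "slide": [0.018, 0.16, 0], "roll": 0}
    - {"grip": 0, "slide": [0.023, 0.2, 0], "roll": 0}

```text
time_s: 9.5
tcp_pos: [0.3254, -0.6004, 0.2395]
eef_rot: [-180.0, -0.1, -65.0]
contact_force: [1.1, -0.4, -0.1]
gripper_width: 0.0873
```

Run:
```python
from plant import *
import cv2, numpy as np
print(get_state()["time_s"],get_state()["tcp_pos"])
p,d=capture("top"); o=[]
k=get_calibration("top")
for q in (np.load("top_p0.npy"),p):
    z=np.ascontiguousarray(q[225:270,390:450,::-1]); o.append(cv2.resize(z,(400,300),interpolation=cv2.INTER_CUBIC))
o=np.clip(np.hstack(o).astype(float)*1.6,0,255).astype(np.uint8)
cv2.imwrite("pics/b9.png",o)
X=d[238:256,410:428]; uu,vv=np.meshgrid(range(410,428),range(238,256))
K=k["mtx"];C=np.stack([(uu-K[0,2])/K[0,0]*X,(vv-K[1,2])/K[1,1]*X,X],-1)
print("cap top z",np.median(((C-k["t"])@k["R"])[...,2]))
```

```text
9.5 [ 0.32544214 -0.60039872  0.23947007]
cap top z 0.1863642435605015
```

View pics/b9.png

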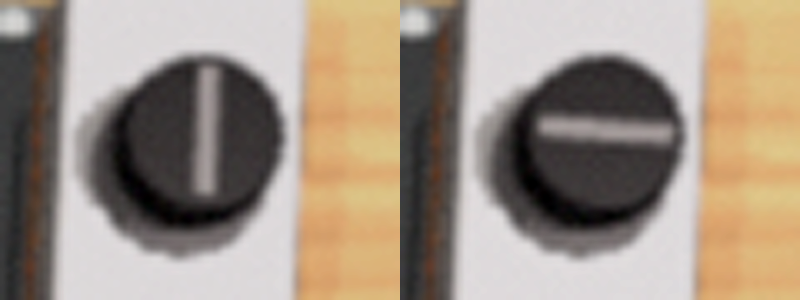

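The top view now shows the can's ridge running from (538,125) to (672,133). It was near-vertical before, so it has turned about 89° anticlockwise. The cap is back up at z 0.186.

```bash
python3 -c "
from plant import *
print(close_job())"
```

```text
the job is handed in; nothing more can be done
None
```

The white rectangular can's cap is open. I pressed it down about 6.5 mm (about 13 N, matching its spring) and turned it anticlockwise until I felt the stop. Then I eased off about 2°, raised it, let go and moved the arm clear. The job was handed in at about 9.6 s.

**Last checks:**
- **Can cap:** in the top view the ridge has turned about 89° anticlockwise. The cap has sprung back up, with its top at z 0.186 m as before.
- **Round bottle:** its cap ridge looks the same before and after.
- **Purple look-alikes:** I did not touch them.
- **Arm:** clear of everything, with contact force near zero.

**Disagreements:**
- **Closing the grip:** this briefly gave about 20 N sideways from a 1–2 mm offset. I corrected it before pressing.
- **Side-camera angle:** my measurement from the side camera was unreliable because the ridge looked too small. I relied on the clear top view instead.

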